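# Queue the printed jars in the packing lane

### The job

Two copper-coloured jars with orange lids have come off the 3D printer and wait to be packed. Slide them along the desk, one at a time and without lifting them, into the white guide lane, so that they stand upright in single file, the front jar against the grey end stop and the other right behind it, in either order. Leave the blue jar where it stands.

Things in the scene. Friction and masses are not known exactly. Their poses are not given: they have to be found in the camera images.
- copper_jar_a_center (a point): one of two alike copper jars with an orange lid: upright cylinder 46 mm in diameter, 58 mm tall, about 70 g, standing on the desk; the point is its centre, 29 mm above its underside; z is its upright axis
- copper_jar_b_center (a point): the other copper jar with an orange lid, same size, same centre point. All three jars start before the mouth, 160 to 250 mm from the lane's origin along its axis and up to 85 mm to either side, centres at least 70 mm apart, each with a clear way to the mouth
- blue_jar_center (a point): a blue jar with a blue lid, same shape and size, not to be moved; the point is its centre, half-way up
- lane: fixed lane: white rails 15 mm high, 6 thick, 60 apart inside, straight from x = 0 to 115 mm, flared before it to a mouth 105 wide at x = -45. Jars slide on the desk (black sheet: no step). Origin: on the desk, mid-lane, at x = 0; x points from mouth to the grey stop (30 high, face at x = 115: front jar's centre at 92, the next at 46), y across, z up
Not all that is in view belongs to the job. Of the things like the part that bears blue_jar_center, leave any that is red or turquoise; of the rest the smaller one is meant.

How it is judged:
On the way, in this order (a step that is already met when the one before it is completed fails the run):
1. one copper jar stands between the straight rails while the other is still outside the lane (((x of copper_jar_a_center in the frame of lane between 0.023 and 0.1 m and y of copper_jar_a_center in the frame of lane between -0.015 and 0.015 m and x of copper_jar_b_center in the frame of lane below 0 m) or (x of copper_jar_b_center in the frame of lane between 0.023 and 0.1 m and y of copper_jar_b_center in the frame of lane between -0.015 and 0.015 m and x of copper_jar_a_center in the frame of lane below 0 m))), for 0.2 s.
2. both copper jars stand in the lane, one behind the other, the front one at the end stop (((x of copper_jar_a_center in the frame of lane between 0.077 and 0.1 m and x of copper_jar_b_center in the frame of lane between 0.026 and 0.066 m) or (x of copper_jar_b_center in the frame of lane between 0.077 and 0.1 m and x of copper_jar_a_center in the frame of lane between 0.026 and 0.066 m)) and y of copper_jar_a_center in the frame of lane between -0.015 and 0.015 m and y of copper_jar_b_center in the frame of lane between -0.015 and 0.015 m), for 0.2 s.
At the end, for the whole second after the job is handed in: Both copper jars stand between the rails, within 15 mm of the midline, upright within 10 degrees, at rest: the front one within 15 mm of the end stop, the other within 20 mm of its place behind it. The blue jar stands within 20 mm of where it was (all of step 2 and angle between each of copper_jar_a_center, copper_jar_b_center, blue_jar_center's own z axis and vertical below 0.17 rad and height (world z) of each of copper_jar_a_center, copper_jar_b_center below 0.036 m and linear speed of each of copper_jar_a, copper_jar_b below 0.02 m/s and distance of blue_jar_center from where it was at the start of the episode below 0.02 m); the robot touches nothing.
It fails at once if a copper jar is lifted more than 15 mm off the desk (height (world z) of any of copper_jar_a_center, copper_jar_b_center above 0.044 m).
It fails at once if the blue jar is moved more than 20 mm (distance of blue_jar_center from where it was at the start of the episode above 0.02 m).
It also fails if it takes over 56 s, if anything falls off the work surface, if the arm or the gripper's body presses on something with over 40 N, if the wrist force passes 120 N, or if a joint passes its speed limit or range.

### The arm

A 6-joint arm with a two-finger parallel gripper is mounted at the origin on the work surface. World frame = base frame: x ahead of the robot, y to its left, z up, the work surface at z = 0. Lengths are in m, angles in rad, forces in N, time in s.
With the tool pointing down it reaches from about 0.25 to 0.725 m from the base axis. Payload 9.7 kg.
Tool frame: the origin (TCP) lies between the finger pads; the fingertips stand 19 mm ahead of it and the grasp point (between the pads) is the TCP (tcp_to_tips is the distance from the TCP to the fingertips, in m); z points along the fingers, x is the direction in which the jaws open and shut, and the axes are right-handed (so a half turn about z gives the same grasp; the last joint's range is limited). The gripper opens to 85 mm and grips with 20 to 120 N. Pads are 22 mm wide; open, the fingers measure 114 mm over their backs; the gripper's body (76 mm by 85 mm) begins 54 mm behind the grasp point. The pads swing forward as they close: fully open they stand 13 mm farther back than shut.
Start: joints at [-1.274, 0.087, 0.176, 1.66, 0, 1.571], TCP at [0.161, -0.526, 0.25] pointing down, gripper open.
Joint ranges: [-3.13, 3.13], [-0.85, 1.81], [-1.15, 1.24], [-2.2, 2.28], [-1.44, 1.52], [-3.14, 3.14]. Speed limits (rad/s): [2.22, 2.22, 2.57, 3.14, 3.14, 3.14].

### API

Orientations are given as [roll, pitch, yaw] about the fixed x, y, z axes, in that order (R = Rz(yaw) Ry(pitch) Rx(roll)).
In Python, from bench import * gives the robot as it stands.
- The arm moves only by the tool move_arm, never from a script. Its arguments are lists of equal length, an entry for each row: "slide": the shift along the tool's x, y, z in cm, a list of three; "spin": the turn about the tool's z in degrees; "claw": the closure in counts, from 0 (fully open) to 255 (shut). A call has 1 to 5 rows; each row is the pose to reach, as a shift and turn from the pose measured when the call began, along the tool's axes at that moment; what a row does not reach only later rows make up. A row lasts 1/10 s, in which the tool goes at most 50 mm and 8.59 degrees, less where a joint would pass 70% of its speed; a pose out of reach is approached as far as the arm can. A call with a gripper value outside its range is refused whole. The fingers move at their own pace and stop on an object; the grip force is fixed at half the most. Time passes only in rows, so rows that repeat a pose let the fingers close. It gives the time, the measured TCP pose, the force and the opening at its end, in the units of the state.
- state(): the state, without advancing time (a new reading comes with each control period).
- capture(name): name is "scene" or "top" or "wrist"; returns the picture (384x512x3 uint8, blue, green, red); there is no depth.
- get_calibration(name): a dict with "fov_y" (degrees; the focal length in pixels is half the picture's height over the tangent of half this angle, whatever the lens; pixels are square), "cx", "cy" (the principal point, pixels), "k1" (the pictures are not rectified: a ray, as slopes to the right and down, at radius r is drawn at 1 + k1 r^2 times it, then the intrinsics apply), "rvec" (rotation vector, rad) and "tvec" (3), from world to camera coordinates, as OpenCV has them. Camera axes: x right, y down, z forward; pixel columns grow to the right and rows downward; lengths in m; the calibration is good to about 2 mm. A picture is of the moment at which its call begins: read the wrist's pose just before it. get_calibration takes no time and is no camera call; for the wrist camera it gives the pose at the moment of the call.
- hand_in(): hands the job in, once; it reports no verdict.
The state is a dict: "t": time; "joint_positions": joint angles; "joint_vel": joint speeds; "effort": joint torques, N m; "tool_pos": TCP position; "eef_rot": TCP orientation; "ft_force": force on the tool from outside, world axes, zero at the start; "moment": the same for the moment, N m; "opening": finger opening in m.
Only numpy, scipy, OpenCV 4.12 (cv2) and the standard library are available. Lean on these libraries where they do the work, as an engineer would, in place of code of your own. Each camera call takes 0.05 s, during which the arm holds its last target. There are 200 camera calls.

## Working session

There is one attempt and no reset: what is moved stays moved. The work goes in short steps, Python scripts to look and compute and a tool call to move; the robot and the scene stay as the last step left them, time stands still between calls to the robot, and variables do not carry over. Pictures are saved under pics/ and viewed, about 8 in all and at most 12, crops included, and the job is handed in when it is done.

Besides the shell and the picture viewer there is one more tool, called after "Request:" in YAML: its name, and indented under it one key for each argument. move_arm: Moves the arm, as the interface text tells. Its arguments: {"type":"object","properties":{"slide":{"type":"array"},"spin":{"type":"array"},"claw":{"type":"array"}},"required":["slide","spin","claw"]}

```bash
mkdir -p pics; ls; python3 - <<'E'
from bench import *
import cv2
s=state();print(s)
for n in("scene","top"):
    im=capture(n);cv2.imwrite(f"pics/{n}0.png",im);print(n,get_calibration(n))
E
```

```text
pics
{'t': 0.0, 'joint_positions': array([-1.27398839e+00,  8.74648467e-02,  1.75124947e-01,  1.65984279e+00,
        3.18460020e-05,  1.57079824e+00]), 'joint_vel': array([-3.62214075e-05, -4.33576813e-04,  2.88204067e-04,  1.67271371e-03,
        7.17068594e-04,  1.79454159e-03]), 'effort': array([ 8.11982736e-04, -5.20394862e+01,  4.64801538e+01,  1.64614047e-02,
        1.27584476e-04, -3.29818434e-06]), 'tool_pos': array([ 0.1608006 , -0.52573436,  0.24957574]), 'eef_rot': array([-3.14156081e+00,  1.38636011e-03, -1.27399030e+00]), 'ft_force': array([-0.64944249, -0.69675882,  0.17560852]), 'moment': array([0.03342276, 0.02760931, 0.00621559]), 'opening': 0.08548843564235081}
scene {'fov_y': 43.1847176427962, 'cx': 258.49346350265756, 'cy': 195.14575813661438, 'k1': -0.12605352747231802, 'rvec': array([ 0.64792727,  2.4699865 , -1.36926073]), 'tvec': array([ 0.53248352, -0.05688583,  1.0941809 ])}
top {'fov_y': 51.42902229529427, 'cx': 250.60782337278755, 'cy': 193.7155530622181, 'k1': -0.14047941550335363, 'rvec': array([ 2.28100284, -1.91878395,  0.20335935]), 'tvec': array([-0.20952315,  0.54330896,  0.68233011])}
```

View pics/top0.png

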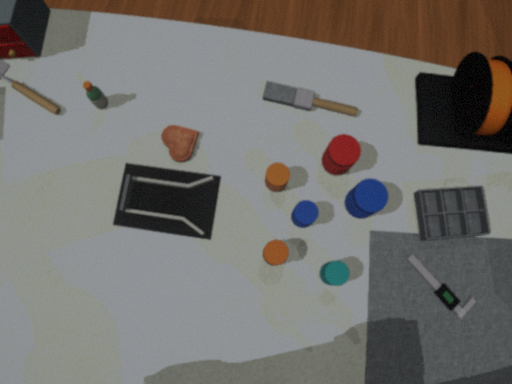

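View pics/scene0.png

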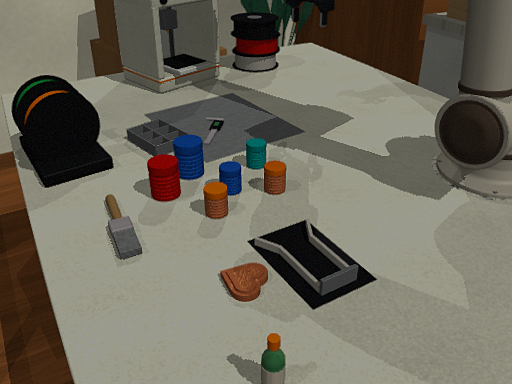

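Top view (picture 1): orange-lidded jars at (277,177) and (276,252), with the small blue jar between them at (305,213). Red (342,155), large blue (367,198) and turquoise (335,272) are distractors. The lane has its stop at about (124,192) and its mouth at about (208,205). The scene view (picture 2) agrees.

```bash
cat > h.py <<'E'
from bench import *
import cv2, numpy as np
def cam(n):
    c=get_calibration(n);f=192/np.tan(np.radians(c["fov_y"]/2))
    R=cv2.Rodrigues(c["rvec"])[0];return c,f,R,c["tvec"]
def cast(n,uv,z):
    c,f,R,t=cam(n);K=np.array([[f,0,c["cx"]],[0,f,c["cy"]],[0,0,1]])
    p=cv2.undistortPoints(np.array([[uv]],float),K,np.array([c["k1"],0,0,0]))[0,0]
    d=R.T@np.array([p[0],p[1],1]);o=-R.T@t
    return o+d*(z-o[2])/d[2]
def masks(im):
    h=cv2.cvtColor(im,cv2.COLOR_BGR2HSV)
    return {"orange":cv2.inRange(h,(5,150,140),(18,255,255)),"blue":cv2.inRange(h,(105,150,80),(130,255,255))}
def blobs(m,lo=80):
    n,l,s,c=cv2.connectedComponentsWithStats(m)
    return [(s[i,4],l==i,c[i],s[i,:4]) for i in range(1,n) if s[i,4]>lo]
def lidpts(n,mk,z=.058):
    cs,_=cv2.findContours(mk.astype(np.uint8),0,cv2.CHAIN_APPROX_NONE)
    c=max(cs,key=cv2.contourArea)
    P=np.array([cast(n,q[0],z)[:2] for q in c]).astype(np.float32)
    return cv2.minEnclosingCircle(P)
E
python3 - <<'E'
from h import *
im=cv2.imread("pics/top0.png")
h=cv2.cvtColor(im,cv2.COLOR_BGR2HSV)
for k,m in masks(im).items():
    for b in blobs(m): print(k,b[0],b[2].round(1),b[3],cast("top",b[2],.058).round(4),lidpts("top",b[1]))
ims=cv2.imread("pics/scene0.png")
for k,m in masks(ims).items():
    for b in blobs(m,60): print("scene",k,b[0],b[2].round(1),b[3],cast("scene",b[2],.05).round(4))
roi=np.zeros(im.shape[:2],np.uint8);roi[168:236,120:216]=1
m=cv2.inRange(h,(0,0,110),(180,80,255))*roi
dark=cv2.inRange(h,(0,0,0),(180,255,60))
c=max([c for c in cv2.findContours(cv2.dilate(dark,np.ones((3,3)))*1,0,2)[0] if cv2.pointPolygonTest(c,(170,200),False)>=0],key=cv2.contourArea)
sheet=np.zeros_like(m);cv2.drawContours(sheet,[c],-1,255,-1);sheet=cv2.erode(sheet,np.ones((7,7)))
m&=sheet
for b in blobs(m,20): print("rail",b[0],b[2],b[3])
v=np.hstack([cv2.resize(im[155:245,105:225],None,fx=4,fy=4,interpolation=2),])
cv2.imwrite("pics/lane.png",v)
E
```

```text
orange 339 [501.8  91. ] [494  67  18  49] [ 0.8833 -0.603   0.058 ] ((0.8840147256851196, -0.5993446111679077), 0.05988095700740814)
orange 342 [277.3 173.5] [267 164  22  20] [ 0.6175 -0.156   0.058 ] ((0.6176009178161621, -0.1564793884754181), 0.020451683551073074)
orange 368 [275.6 251.5] [265 241  23  22] [ 0.4737 -0.1761  0.058 ] ((0.4733268618583679, -0.17620322108268738), 0.02059955894947052)
blue 850 [370.2 195.5] [354 180  33  33] [ 0.6059 -0.3349  0.058 ] ((0.6062754392623901, -0.3352377414703369), 0.03212609514594078)
blue 210 [353.7 206.9] [346 191  23  26] [ 0.579  -0.3064  0.058 ] ((0.587012767791748, -0.31463754177093506), 0.026418281719088554)
blue 467 [304.6 213.3] [293 201  25  25] [ 0.5517 -0.2175  0.058 ] ((0.5511081218719482, -0.21692244708538055), 0.024795789271593094)
scene orange 100 [43.  97.1] [29 91 34 19] [ 0.8381 -0.8798  0.05  ]
scene orange 178 [275.  165.6] [265 161  21  11] [ 0.4682 -0.1833  0.05  ]
scene orange 223 [215.1 187.8] [204 182  23  13] [ 0.6146 -0.1638  0.05  ]
scene orange 95 [273.6 337.6] [268 333  12  10] [0.7074 0.2121 0.05  ]
scene blue 409 [188.3 143.3] [173 135  29  20] [ 0.585  -0.3721  0.05  ]
scene blue 336 [192.6 165.5] [179 149  25  30] [ 0.6175 -0.2689  0.05  ]
scene blue 436 [231.9 175.7] [219 162  23  32] [ 0.5654 -0.1896  0.05  ]
rail 199 [166.57286432 217.50251256] [129 210  74  24]
```

View pics/lane.png

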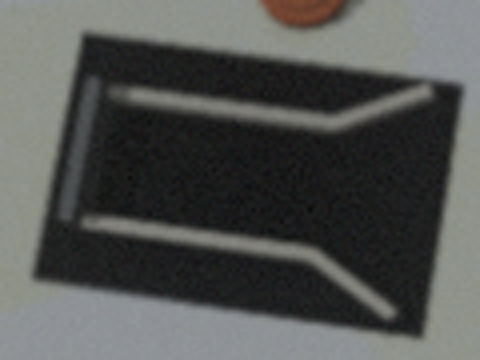

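Crop (picture 3): rail knees at crop (335,124) and (312,250), mouth ends (430,91) and (392,315), stop ends (93,78) and (67,218).

```bash
python3 - <<'E'
from h import *
P={}
for k,(x,y),z in [("uk",(335,124),.015),("lk",(312,250),.015),("ue",(115,93),.015),("le",(85,221),.015),("um",(430,91),.015),("lm",(392,315),.015),("su",(94,78),.03),("sl",(67,219),.03)]:
    P[k]=cast("top",((x-1.5)/4+105,(y-1.5)/4+155),z)[:2]; print(k,P[k].round(4))
d=lambda a,b:np.linalg.norm(P[a]-P[b]).round(4)
print("knees",d("uk","lk"),"ends",d("ue","le"),"mouth",d("um","lm"),"stop",d("su","sl"),"lens",d("uk","ue"),d("lk","le"),d("uk","um"),d("lk","lm"))
O=(P["uk"]+P["lk"])/2
a=(P["ue"]-P["uk"])+(P["le"]-P["lk"]); yaw=np.arctan2(a[1],a[0])
n=P["uk"]-P["lk"]; S=(P["su"]+P["sl"])/2; M=(P["um"]+P["lm"])/2
print("O",O,"yaw",np.degrees(yaw),"perp",np.degrees(np.arctan2(n[1],n[0])),"stop",S,np.linalg.norm(S-O),"O->S yaw",np.degrees(np.arctan2(*(S-O)[::-1])),"M->S",np.degrees(np.arctan2(*(S-M)[::-1])), np.linalg.norm(M-O))
c,f,R,t=cam("top");print("cam",-R.T@t)
x=np.array([np.cos(yaw),np.sin(yaw)]);y=np.array([-x[1],x[0]])
for nm,p in dict(A=(.6176,-.1564),B=(.4735,-.1762),blue=(.5514,-.2172)).items():
    p=np.array(p)-O;print(nm,p@x,p@y)
E
```

```text
uk [0.5747 0.0116]
lk [0.5113 0.0101]
ue [0.5713 0.1242]
le [0.5055 0.1242]
um [ 0.5992 -0.0315]
lm [ 0.487  -0.0344]
su [0.574  0.1313]
sl [0.5033 0.1281]
knees 0.0635 ends 0.0658 mouth 0.1122 stop 0.0708 lens 0.1126 0.1142 0.0496 0.0507
O [0.54297481 0.01085961] yaw 92.28750492371543 perp 1.4091464579900879 stop [0.53866835 0.12972144] 0.11893981485367676 O->S yaw 92.0749649272626 M->S 91.55923721857916 0.04381621637186956
cam [ 0.42206391 -0.13568258  0.77981487]
A -0.17010490418153593 -0.06788973862687132
B -0.1841375348997738 0.07688572640476164
blue -0.22821415475605428 0.0006842724682064194
```

Everything measured is consistent: the rails come out at about 66 mm between centrelines, the stop at about 0.117 m, and the jars fall inside the stated ranges. The plan is to grip each jar above rail height with the jaws across the lane, then drag it in at constant height.

```bash
cat >> h.py <<'E'
def plan(x,y,z,yaw):
    from scipy.spatial.transform import Rotation as Ro
    s=state();R=Ro.from_euler("xyz",s["eef_rot"]).as_matrix()
    d=R.T@(np.array([x,y,z])-s["tool_pos"])
    dy=(np.degrees(s["eef_rot"][2])-yaw+180)%360-180
    print("t",round(s["t"],2),"pos",s["tool_pos"].round(4),"yaw",np.degrees(s["eef_rot"][2]).round(2),"slide cm",(d*100).round(2),"spin",dy.round(1),"F",s["ft_force"].round(1),"open",round(s["opening"],4))
E
python3 -c "
from h import *
plan(.6176,-.1564,.16,2)"
```

```text
t 0.1 pos [ 0.1608 -0.5258  0.2497] yaw -72.99 slide cm [-21.95 -54.48   8.99] spin -75.0 F [ 0.6 -0.4  0.7] open 0.0852
```

Request:
move_arm:
  slide:
    - [-22, -54.5, 5]
    - [-22, -54.5, 5]
    - [-22, -54.5, 5]
    - [-22, -54.5, 5]
    - [-22, -54.5, 5]
  spin: [-75, -75, -75, -75, -75]
  claw: [0, 0, 0, 0, 0]

```text
t: 0.6
tool_pos: [0.3555, -0.3676, 0.2285]
eef_rot: [-3.141, 0.001, -0.518]
ft_force: [1.0, -0.5, 0.0]
opening: 0.0853
```

```bash
python3 -c "
from h import *
plan(.6176,-.1564,.16,2)"
```

```text
t 0.6 pos [ 0.3555 -0.3676  0.2285] yaw -29.69 slide cm [ 12.31 -31.33   6.87] spin -31.7 F [ 1.  -0.5  0. ] open 0.0853
```

Request:
move_arm:
  slide:
    - [12.3, -31.3, 6.8]
    - [12.3, -31.3, 6.8]
    - [12.3, -31.3, 6.8]
    - [12.3, -31.3, 6.8]
    - [12.3, -31.3, 6.8]
  spin: [-31.7, -31.7, -31.7, -31.7, -31.7]
  claw: [0, 0, 0, 0, 0]

```text
t: 1.1
tool_pos: [0.5462, -0.2134, 0.1788]
eef_rot: [-3.141, 0.0, 0.039]
ft_force: [0.9, -1.3, 0.1]
opening: 0.0856
```

```bash
python3 -c "
from h import *
plan(.6176,-.1564,.16,2)"
```

```text
t 1.1 pos [ 0.5462 -0.2134  0.1788] yaw 2.24 slide cm [ 7.36 -5.42  1.88] spin 0.2 F [ 0.9 -1.3  0.1] open 0.0856
```

Request:
move_arm:
  slide:
    - [7.4, -5.4, 2]
    - [7.4, -5.4, 2]
    - [7.4, -5.4, 2]
    - [7.4, -5.4, 2]
  spin: [0.2, 0.2, 0.2, 0.2]
  claw: [0, 0, 0, 0]

```text
t: 1.5
tool_pos: [0.6181, -0.1556, 0.1576]
eef_rot: [-3.14, 0.003, 0.038]
ft_force: [-0.9, -0.6, -0.2]
opening: 0.0855
```

```bash
python3 -c "
from h import *
plan(.6176,-.1564,.04,2)
im=capture('wrist');cv2.imwrite('pics/w1.png',im)
for k,m in masks(im).items():
    for b in blobs(m): print(k,b[0],b[2].round(1),b[3],lidpts('wrist',b[1]))
"
```

```text
t 1.5 pos [ 0.6181 -0.1556  0.1576] yaw 2.15 slide cm [-0.02  0.09 11.76] spin 0.1 F [-0.9 -0.6 -0.2] open 0.0855
blue 470 [191.1 229.6] [169 220  41  26] ((0.563129723072052, -0.18984507024288177), 0.017584890127182007)
blue 1538 [185.9 265.4] [167 242  41  47] ((0.555586040019989, -0.2194800078868866), 0.022368982434272766)
```

View pics/w1.png

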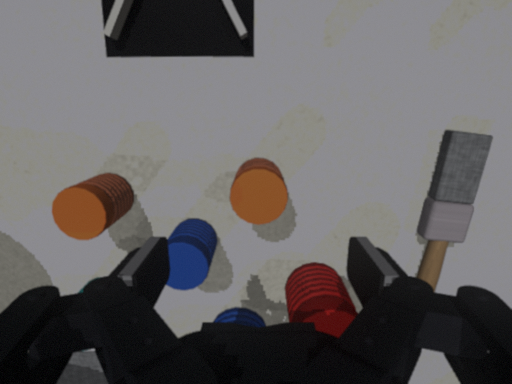

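Wrist view (picture 4): jar A's lid is at (259,194), jar B's at (83,212), and the blue lid at (188,265). The darker image defeated my orange mask, so I'll cast these by hand.

```bash
sed -i 's/(5,150,140)/(5,150,120)/' h.py; python3 -c "
from h import *
for p in [(259,194),(83,212),(188,265)]: print(cast('wrist',p,.058).round(4))
h=cv2.cvtColor(cv2.imread('pics/w1.png'),cv2.COLOR_BGR2HSV);print(h[194,259],h[212,83],h[165,259])
m=cv2.inRange(h,(0,150,int(h[194,259,2])-25),(20,255,255))
for b in blobs(m): print(b[0],b[2].round(1),b[3],lidpts('wrist',b[1]))
"
```

```text
[ 0.6187 -0.1545  0.058 ]
[ 0.4775 -0.1748  0.058 ]
[ 0.5615 -0.2186  0.058 ]
[ 13 179 137] [ 12 186 136] [  9 143 107]
2430 [258.4 195.7] [231 169  56  55] ((0.6180490851402283, -0.15659907460212708), 0.022494399920105934)
2108 [ 78.7 212.9] [ 53 187  53  52] ((0.4736999273300171, -0.1760975867509842), 0.022234607487916946)
```

The wrist view agrees with the top view to within 1 mm. Descending on jar A.

Request:
move_arm:
  slide:
    - [0, 0.1, 4]
    - [0, 0.1, 8]
    - [0, 0.1, 11.7]
    - [0, 0.1, 11.7]
    - [0, 0.1, 11.7]
  spin: [0, 0, 0, 0, 0]
  claw: [0, 0, 0, 0, 0]

```text
t: 2.05
tool_pos: [0.617, -0.1584, 0.0427]
eef_rot: [-3.141, 0.002, 0.035]
ft_force: [0.2, -0.3, 0.3]
opening: 0.0856
```

Request:
move_arm:
  slide:
    - [0, 0, 0]
    - [0, 0, 0]
    - [0, 0, 0]
    - [0, 0, 0]
    - [0, 0, 0]
  spin: [0, 0, 0, 0, 0]
  claw: [60, 80, 100, 120, 140]

```text
t: 2.55
tool_pos: [0.6176, -0.1586, 0.0443]
eef_rot: [-3.142, -0.001, 0.035]
ft_force: [-1.7, -0.7, 7.5]
opening: 0.0445
```

Request:
move_arm:
  slide:
    - [0, 0, 0]
    - [0, 0, 0]
    - [0, 0, 0]
    - [0, 0, 0]
  spin: [0, 0, 0, 0]
  claw: [150, 150, 150, 150]

```text
t: 2.95
tool_pos: [0.6177, -0.1585, 0.0444]
eef_rot: [-3.141, -0.001, 0.035]
ft_force: [-0.5, 0.1, 1.9]
opening: 0.0444
```

```bash
python3 -c "
from h import *
plan(.5415,-.06,.041,2)
plan(.5397,.101,.041,2)
"
```

```text
t 2.95 pos [ 0.6177 -0.1585  0.0444] yaw 2.0 slide cm [ -7.27 -10.11   0.34] spin -0.0 F [-0.5  0.1  1.9] open 0.0444
t 2.95 pos [ 0.6177 -0.1585  0.0444] yaw 2.0 slide cm [ -6.89 -26.21   0.34] spin -0.0 F [-0.5  0.1  1.9] open 0.0444
```

Request:
move_arm:
  slide:
    - [-1.4, -2, 0]
    - [-2.8, -4, 0]
    - [-4.2, -6, 0]
    - [-5.6, -8.1, 0]
    - [-6.9, -10.1, 0]
  spin: [0, 0, 0, 0, 0]
  claw: [150, 150, 150, 150, 150]

```text
t: 3.45
tool_pos: [0.5446, -0.0594, 0.0443]
eef_rot: [3.142, -0.001, 0.035]
ft_force: [1.2, -0.6, 0.7]
opening: 0.0448
```

```bash
python3 -c "
from h import *
plan(.5422,.03,.0443,2)
im=capture('wrist');h=cv2.cvtColor(im,cv2.COLOR_BGR2HSV);cv2.imwrite('pics/w2.png',im)
m=cv2.inRange(h,(0,150,100),(20,255,255))
for b in blobs(m): print(b[0],b[2].round(1),b[3],lidpts('wrist',b[1]))
"
```

```text
t 3.45 pos [ 0.5446 -0.0594  0.0443] yaw 1.99 slide cm [ 0.07 -8.94  0.  ] spin -0.0 F [ 1.2 -0.6  0.7] open 0.0448
9180 [257.8 260.1] [204 206 109 108] ((0.5424954891204834, -0.05191656947135925), 0.024721594527363777)
```

View pics/w2.png

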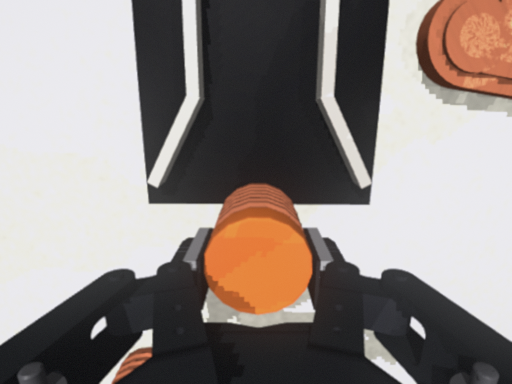

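Wrist view (picture 5): jar A is held at lid (258,260), aligned with the lane. The rail knees are near (197,97) and (323,97). I'll check the jar's height and the lane's midline from this closer view.

```bash
python3 -c "
from h import *
c,f,R,t=cam('wrist');o=-R.T@t;print('cam',o,'f',f,'axis',R[2])
im=cv2.imread('pics/w2.png');h=cv2.cvtColor(im,cv2.COLOR_BGR2HSV)
for lo in(100,150,180):
  b=max(blobs(cv2.inRange(h,(0,150,lo),(20,255,255))),key=lambda b:b[0])
  for z in(.058,.062,.066): print(lo,b[0],z,lidpts('wrist',b[1],z))
for p in [(196,97),(323,97),(192,10),(329,10),(155,184),(366,184)]: print(p,cast('wrist',p,.015).round(4))
g=h[:,:,2]
for r in (30,80): print(r,[i for i in range(130,390) if abs(int(g[r,i])-int(g[r,i-1]))>40])
"
```

```text
cam [0.54089512 0.00907253 0.16890515] f 299.9202212874614 axis [ 0.00948819 -0.26396449 -0.96448573]
100 9180 0.058 ((0.5424954891204834, -0.05191656947135925), 0.024721594527363777)
100 9180 0.062 ((0.5424377918243408, -0.04971688240766525), 0.02383357472717762)
100 9180 0.066 ((0.5423800945281982, -0.04751719906926155), 0.022945549339056015)
150 8966 0.058 ((0.5424954891204834, -0.05191656947135925), 0.024721594527363777)
150 8966 0.062 ((0.5424377918243408, -0.04971688240766525), 0.02383357472717762)
150 8966 0.066 ((0.5423800945281982, -0.04751719906926155), 0.022945549339056015)
180 7829 0.058 ((0.5428206920623779, -0.053908687084913254), 0.02281053736805916)
180 7829 0.062 ((0.5427512526512146, -0.0516371876001358), 0.02199140004813671)Traceback (most recent call last):
  File "<string>", line 7, in <module>
    for z in(.058,.062,.066): print(lo,b[0],z,lidpts('wrist',b[1],z))
                                              ~~~~~~^^^^^^^^^^^^^^^^
  File "h.py", line 20, in lidpts
    P=np.array([cast(n,q[0],z)[:2] for q in c]).astype(np.float32)
                ~~~~^^^^^^^^^^
  File "h.py", line 7, in cast
    c,f,R,t=cam(n);K=np.array([[f,0,c["cx"]],[0,f,c["cy"]],[0,0,1]])
            ~~~^^^
  File "h.py", line 4, in cam
    c=get_calibration(n);f=192/np.tan(np.radians(c["fov_y"]/2))
ValueError: time passes only in moves, steps and waits
```

```bash
sed -i 's/^def cam(n):/import functools\n@functools.lru_cache\ndef cam(n):/' h.py; python3 -c "
from h import *
im=cv2.imread('pics/w2.png');g=cv2.cvtColor(im,cv2.COLOR_BGR2GRAY).astype(int)
for p in [(196,97),(323,97),(192,10),(329,10),(155,184),(366,184)]: print(p,cast('wrist',p,.015).round(4))
for r in (30,80): print(r,[(i,g[r,i]-g[r,i-1]) for i in range(150,370) if abs(g[r,i]-g[r,i-1])>40])
"
```

```text
(196, 97) [0.5102 0.0137 0.015 ]
(323, 97) [0.5728 0.016  0.015 ]
(192, 10) [0.5088 0.0528 0.015 ]
(329, 10) [0.5723 0.0551 0.015 ]
(155, 184) [ 0.4877 -0.0313  0.015 ]
(366, 184) [ 0.5998 -0.0272  0.015 ]
30 [(182, np.int64(56)), (183, np.int64(91)), (184, np.int64(44)), (196, np.int64(-62)), (197, np.int64(-64)), (324, np.int64(63)), (325, np.int64(57)), (337, np.int64(-63)), (338, np.int64(-82)), (339, np.int64(-43))]
80 [(185, np.int64(84)), (186, np.int64(91)), (198, np.int64(-60)), (199, np.int64(-62)), (322, np.int64(55)), (334, np.int64(-42)), (335, np.int64(-87)), (336, np.int64(-63))]
```

Request:
move_arm:
  slide:
    - [0, -2, 0]
    - [0, -4, 0]
    - [0, -6, 0]
    - [0, -8, 0]
    - [0, -10, 0]
  spin: [0, 0, 0, 0, 0]
  claw: [150, 150, 150, 150, 150]

```text
t: 4.0
tool_pos: [0.5393, 0.0435, 0.0444]
eef_rot: [-3.14, 0.001, 0.036]
ft_force: [-0.3, 0.4, 0.3]
opening: 0.0445
```

Request:
move_arm:
  slide:
    - [0, -1.5, 0]
    - [0, -3, 0]
    - [0, -4.5, 0]
    - [0, -5.4, 0]
    - [0, -5.4, 0]
  spin: [0, 0, 0, 0, 0]
  claw: [150, 150, 150, 150, 150]

```text
t: 4.5
tool_pos: [0.5373, 0.0986, 0.0444]
eef_rot: [-3.14, 0.001, 0.037]
ft_force: [0.2, -0.6, 0.0]
opening: 0.045
```

```bash
python3 -c "
from h import *
plan(.5397,.1,.0443,2)
im=capture('top');cv2.imwrite('pics/top1.png',im)
for b in blobs(masks(im)['orange']): print(b[0],b[2].round(1),lidpts('top',b[1]))
cv2.imwrite('pics/top1c.png',cv2.resize(im[130:280,90:330],None,fx=3,fy=3))
"
```

```text
t 4.5 pos [0.5373 0.0986 0.0444] yaw 2.13 slide cm [ 0.25 -0.13  0.01] spin 0.1 F [ 0.2 -0.6  0. ] open 0.045
1219 [499.7  94. ] ((0.874876081943512, -0.5856667757034302), 0.08297395706176758)
82 [142.6 192.1] ((0.5402027368545532, 0.08724725246429443), 0.01290981750935316)
442 [275.4 252.1] ((0.47229859232902527, -0.17597974836826324), 0.021826045587658882)
```

View pics/top1c.png

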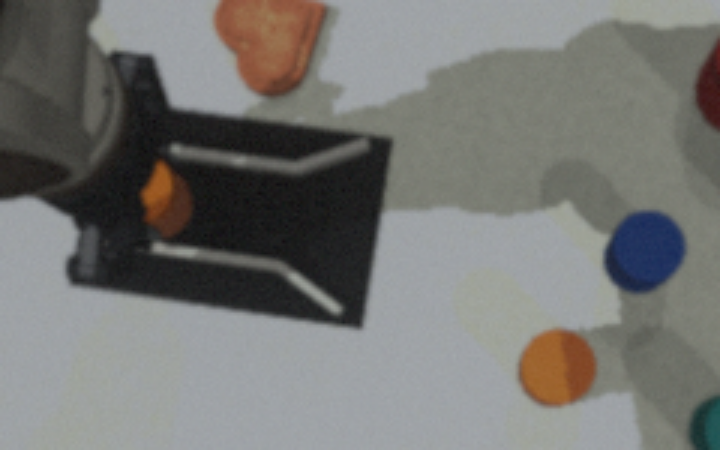

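Top crop (picture 6): jar A is in the lane under the gripper at crop (165,195), between the rails. Jar B is at (557,367) and blue is unmoved. I'll nudge forward to feel for the stop.

Request:
move_arm:
  slide:
    - [0.2, -0.3, 0]
    - [0.2, -0.5, 0]
    - [0.2, -0.5, 0]
  spin: [0, 0, 0]
  claw: [150, 150, 150]

```text
t: 4.85
tool_pos: [0.5394, 0.1023, 0.0444]
eef_rot: [-3.142, 0.0, 0.036]
ft_force: [1.3, -4.0, 1.5]
opening: 0.0449
```

The stop resists with 4 N at TCP y = 0.102, so the jar is in contact. Releasing and rising.

Request:
move_arm:
  slide:
    - [0, 0.1, 0]
    - [0, 0.1, 0]
    - [0, 0.1, 0]
    - [0, 0.1, 0]
    - [0, 0.1, 0]
  spin: [0, 0, 0, 0, 0]
  claw: [120, 90, 60, 30, 0]

```text
t: 5.35
tool_pos: [0.5395, 0.1014, 0.0445]
eef_rot: [-3.141, 0.0, 0.036]
ft_force: [0.3, -0.1, 0.4]
opening: 0.0852
```

Request:
move_arm:
  slide:
    - [0, 0, 0]
    - [0, 0, -2]
    - [0, 0, -6]
    - [0, 0, -10]
    - [0, 0, -11]
  spin: [0, 0, 0, 0, 0]
  claw: [0, 0, 0, 0, 0]

```text
t: 5.85
tool_pos: [0.541, 0.1017, 0.1593]
eef_rot: [-3.14, -0.006, 0.036]
ft_force: [0.7, 0.7, 0.8]
opening: 0.0855
```

```bash
python3 -c "
from h import *
plan(.4733,-.178,.155,2)"
```

```text
t 5.85 pos [0.541  0.1017 0.1593] yaw 2.07 slide cm [-7.78 27.71  0.35] spin 0.1 F [0.7 0.7 0.8] open 0.0855
```

Request:
move_arm:
  slide:
    - [-7.8, 27.5, 0.3]
    - [-7.8, 27.5, 0.3]
    - [-7.8, 27.5, 0.3]
    - [-7.8, 27.5, 0.3]
    - [-7.8, 27.5, 0.3]
  spin: [0, 0, 0, 0, 0]
  claw: [0, 0, 0, 0, 0]

```text
t: 6.35
tool_pos: [0.4803, -0.1434, 0.1551]
eef_rot: [-3.14, -0.006, 0.037]
ft_force: [1.1, 0.0, 0.7]
opening: 0.0856
```

```bash
python3 -c "
from h import *
plan(.4735,-.177,.042,2)"
```

```text
t 6.35 pos [ 0.4803 -0.1434  0.1551] yaw 2.09 slide cm [-0.87  3.35 11.3 ] spin 0.1 F [1.1 0.  0.7] open 0.0856
```

Request:
move_arm:
  slide:
    - [-0.8, 3.4, 0]
    - [-0.8, 3.4, 0]
    - [-0.8, 3.4, 0]
  spin: [0, 0, 0]
  claw: [0, 0, 0]

```text
t: 6.65
tool_pos: [0.4733, -0.1782, 0.1546]
eef_rot: [-3.14, -0.005, 0.035]
ft_force: [-0.3, 0.2, -0.2]
opening: 0.0853
```

```bash
python3 -c "
from h import *
plan(.4735,-.177,.042,2)
im=capture('wrist');h=cv2.cvtColor(im,cv2.COLOR_BGR2HSV)
for lo in(110,130,160):
  for b in blobs(cv2.inRange(h,(0,150,lo),(20,255,255)),500): print(lo,b[0],b[2].round(1),lidpts('wrist',b[1]))
im=capture('top');cv2.imwrite('pics/top2.png',im)
for k,m in masks(im).items():
  for b in blobs(m): print(k,b[0],b[2].round(1),lidpts('top',b[1]))
"
```

```text
t 6.65 pos [ 0.4733 -0.1782  0.1546] yaw 1.98 slide cm [-0.04 -0.1  11.26] spin -0.0 F [-0.3  0.2 -0.2] open 0.0853
110 2492 [258.1 193.6] ((0.47437936067581177, -0.17463716864585876), 0.02232428267598152)
orange 1085 [500.3  92.3] ((0.8779418468475342, -0.5903712511062622), 0.07642261683940887)
orange 396 [134.3 191.1] ((0.538544237613678, 0.10223007947206497), 0.021581998094916344)
```

Jar A stands at lane x ≈ 92 mm on the midline. Descending on jar B.

Request:
move_arm:
  slide:
    - [0.1, -0.2, 4]
    - [0.1, -0.2, 8]
    - [0.1, -0.2, 11.1]
    - [0.1, -0.2, 11.1]
    - [0.1, -0.2, 11.1]
  spin: [0, 0, 0, 0, 0]
  claw: [0, 0, 0, 0, 0]

```text
t: 7.25
tool_pos: [0.4755, -0.1737, 0.0444]
eef_rot: [-3.14, -0.005, 0.039]
ft_force: [-0.0, -0.2, 0.2]
opening: 0.085
```

Request:
move_arm:
  slide:
    - [0, 0, 0]
    - [0, 0, 0]
    - [0, 0, 0]
    - [0, 0, 0]
    - [0, 0, 0]
  spin: [0, 0, 0, 0, 0]
  claw: [60, 80, 100, 120, 140]

```text
t: 7.75
tool_pos: [0.4761, -0.174, 0.0458]
eef_rot: [-3.14, -0.007, 0.039]
ft_force: [0.1, 1.4, 8.7]
opening: 0.0447
```

Request:
move_arm:
  slide:
    - [0, 0, 0]
    - [0, 0, 0]
    - [0, 0, 0]
    - [0, 0, 0]
  spin: [0, 0, 0, 0]
  claw: [150, 150, 150, 150]

```text
t: 8.15
tool_pos: [0.4761, -0.174, 0.0458]
eef_rot: [-3.14, -0.007, 0.039]
ft_force: [0.1, 0.5, 0.8]
opening: 0.0444
```

```bash
python3 -c "
from h import *
plan(.545,-.06,.0443,2)"
```

```text
t 8.15 pos [ 0.4761 -0.174   0.0458] yaw 2.21 slide cm [  7.32 -11.13   0.22] spin 0.2 F [0.1 0.5 0.8] open 0.0444
```

Request:
move_arm:
  slide:
    - [1.4, -2.2, 0]
    - [2.9, -4.4, 0]
    - [4.4, -6.7, 0]
    - [5.9, -8.9, 0.05]
    - [7.3, -11.1, 0.05]
  spin: [0, 0, 0, 0.2, 0.2]
  claw: [150, 150, 150, 150, 150]

```text
t: 8.65
tool_pos: [0.5453, -0.0594, 0.0459]
eef_rot: [-3.141, -0.007, 0.035]
ft_force: [-0.7, -1.3, 1.3]
opening: 0.0449
```

```bash
python3 -c "
from h import *
plan(.542,.03,.0455,2)
plan(.5412,.055,.0455,2)"
```

```text
t 8.65 pos [ 0.5453 -0.0594  0.0459] yaw 2.0 slide cm [-0.01 -8.94  0.05] spin 0.0 F [-0.7 -1.3  1.3] open 0.0449
t 8.65 pos [ 0.5453 -0.0594  0.0459] yaw 2.0 slide cm [-1.000e-02 -1.145e+01  5.000e-02] spin 0.0 F [-0.7 -1.3  1.3] open 0.0449
```

Request:
move_arm:
  slide:
    - [0, -2, 0]
    - [0, -4, 0]
    - [0, -6, 0]
    - [0, -8, 0]
    - [0, -9.5, 0]
  spin: [0, 0, 0, 0, 0]
  claw: [150, 150, 150, 150, 150]

```text
t: 9.15
tool_pos: [0.5418, 0.0366, 0.0459]
eef_rot: [-3.141, -0.007, 0.035]
ft_force: [0.2, 0.0, 0.5]
opening: 0.0449
```

Request:
move_arm:
  slide:
    - [0, -0.8, 0]
    - [0, -1.5, 0]
    - [0, -1.9, 0]
    - [0, -1.9, 0]
  spin: [0, 0, 0, 0]
  claw: [150, 150, 150, 150]

```text
t: 9.55
tool_pos: [0.5412, 0.0557, 0.0459]
eef_rot: [-3.14, -0.007, 0.035]
ft_force: [-0.4, 0.2, 1.2]
opening: 0.0446
```

Now I'll nudge forward until it touches jar A.

Request:
move_arm:
  slide:
    - [0, -0.2, 0]
    - [0, -0.4, 0]
    - [0, -0.4, 0]
  spin: [0, 0, 0]
  claw: [150, 150, 150]

```text
t: 9.85
tool_pos: [0.5411, 0.0597, 0.0458]
eef_rot: [-3.14, -0.007, 0.035]
ft_force: [0.3, -0.8, 0.5]
opening: 0.0446
```

Request:
move_arm:
  slide:
    - [0, 0, 0]
    - [0, 0, 0]
    - [0, 0, 0]
    - [0, 0, 0]
    - [0, 0, 0]
  spin: [0, 0, 0, 0, 0]
  claw: [120, 90, 60, 30, 0]

```text
t: 10.35
tool_pos: [0.5411, 0.0596, 0.0459]
eef_rot: [-3.14, -0.007, 0.035]
ft_force: [-0.3, 0.7, 0.7]
opening: 0.0852
```

Request:
move_arm:
  slide:
    - [0, 0, 0]
    - [0, 0, -2]
    - [0, 0, -6]
    - [0, 0, -10]
    - [0, 0, -12]
  spin: [0, 0, 0, 0, 0]
  claw: [0, 0, 0, 0, 0]

```text
t: 10.85
tool_pos: [0.5411, 0.0595, 0.1695]
eef_rot: [-3.14, -0.011, 0.035]
ft_force: [0.7, -0.2, -0.4]
opening: 0.0858
```

Request:
move_arm:
  slide:
    - [0, 20, -3]
    - [0, 20, -3]
    - [0, 20, -3]
    - [0, 20, -3]
    - [0, 20, -3]
  spin: [0, 0, 0, 0, 0]
  claw: [0, 0, 0, 0, 0]

```text
t: 11.35
tool_pos: [0.5478, -0.1452, 0.2001]
eef_rot: [-3.141, -0.012, 0.03]
ft_force: [-0.5, -0.6, 0.3]
opening: 0.0855
```

```bash
python3 -c "
from h import *
plan(.54,-.15,.19,2)
im=capture('top')
for k,m in masks(im).items():
  for b in blobs(m): print(k,b[0],b[2].round(1),lidpts('top',b[1]))
s=capture('scene')
cv2.imwrite('pics/end.png',np.hstack([cv2.resize(im[140:260,100:340],(400,200)),cv2.resize(s[130:330,170:400],(400,348))[:200]]) if 0 else np.vstack([cv2.resize(im[140:260,100:340],(560,280)),cv2.resize(s[150:310,170:450],(560,320))]))
"
```

```text
t 11.35 pos [ 0.5478 -0.1452  0.2001] yaw 1.73 slide cm [-0.81  0.45  1.  ] spin -0.3 F [-0.5 -0.6  0.3] open 0.0855
orange 1029 [500.5  91.6] ((0.881245493888855, -0.5902402400970459), 0.07189883291721344)
blue 156 [377.6 204. ] ((0.5958442687988281, -0.3483716547489166), 0.024580931290984154)
```

View pics/end.png

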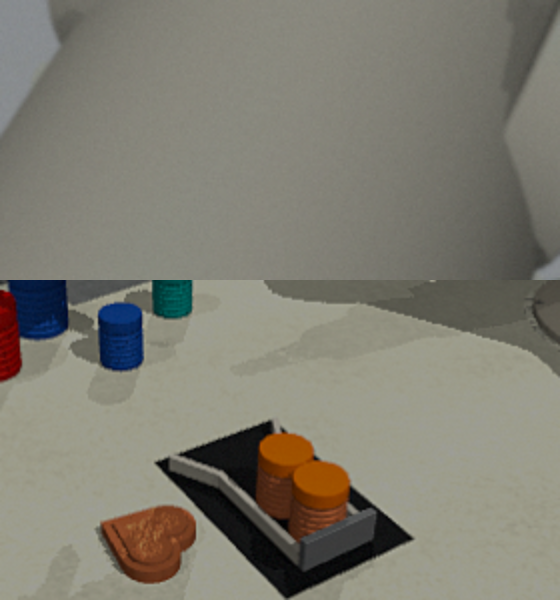

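Picture 7: the arm hides the top view, but the scene view shows both jars upright in the lane, the front one at the stop, with the blue jar standing. I'll clear the top view for a numeric check.

Request:
move_arm:
  slide:
    - [-5, 20, -6]
    - [-5, 20, -6]
    - [-5, 20, -6]
    - [-5, 20, -6]
    - [-5, 20, -6]
  spin: [0, 0, 0, 0, 0]
  claw: [0, 0, 0, 0, 0]

```text
t: 11.95
tool_pos: [0.5032, -0.3453, 0.2591]
eef_rot: [-3.141, -0.011, 0.031]
ft_force: [-0.4, 0.1, 0.2]
opening: 0.0857
```

```bash
python3 -c "
from h import *
for n in('top','scene'):
  im=capture(n)
  for k,m in masks(im).items():
    for b in blobs(m):
      r=lidpts(n,b[1]);p=np.array(r[0])-[.543,.0105]
      print(n,k,b[0],b[2].round(1),np.round(r[0],4),'r',round(r[1],4),'lane',p@[-.036,.999],p@[-.999,-.036])
"
```

```text
top orange 1088 [500.2  92.4] [ 0.8788 -0.5889] r 0.0759 lane -0.6108643554368018 -0.31389150682926176
top orange 399 [134.1 191. ] [0.5384 0.1026] r 0.0216 lane 0.09212646243041754 0.0012612886941433333
top orange 404 [157.7 194.4] [0.5402 0.0567] r 0.0216 lane 0.04628530334374308 0.0011526931589842227
top blue 849 [370.2 195.5] [ 0.6067 -0.3346] r 0.0322 lane -0.34707172577762607 -0.05121721778154369
top blue 215 [353.8 206.9] [ 0.5882 -0.3153] r 0.0268 lane -0.32714097946071624 -0.03343599430561062
top blue 463 [304.6 213.1] [ 0.5511 -0.2169] r 0.0248 lane -0.22748691702568533 8.719434499744369e-05
scene orange 125 [41.  99.1] [ 0.8464 -0.8091] r 0.095 lane -0.8297382737317085 -0.27356690881490703
scene orange 822 [323.  243.5] [0.5476 0.0889] r 0.0506 lane 0.07814231793648005 -0.007388599880933724
scene orange 885 [245.4 277.2] [0.6889 0.0994] r 0.0374 lane 0.08353488192772866 -0.14898380450248716
scene orange 134 [274.2 340. ] [0.713  0.2232] r 0.0135 lane 0.2063497563085556 -0.1774568157577514
scene blue 386 [188.3 142.9] [ 0.5961 -0.3547] r 0.0504 lane -0.3667872629084587 -0.03990446052789685
scene blue 303 [192.2 165.3] [ 0.614  -0.2661] r 0.0622 lane -0.2788588423647881 -0.060957138397693594
scene blue 430 [231.6 176. ] [ 0.5784 -0.1747] r 0.0642 lane -0.18629819307410717 -0.028719271280765495
```

Both jars are in place at lane x = 92 and 46 mm, 1 mm off the midline, and the blue jar hasn't moved.

```bash
python3 -c "
from bench import *
print(hand_in())"
```

```text
the job is handed in; nothing more can be done
None
```

Both copper jars are in the lane, and I handed the job in at about 12 s of the 56 s allowed. I gripped each jar above rail height and dragged it along the desk without lifting it. The first went to the stop, which pushed back with about 4 N, and the second went right behind it.

**Final top view:**

| Jar | Position along the lane | Off the midline |
|---|---|---|
| Front copper | 92 mm | about 1 mm |
| Second copper | 46 mm | about 1 mm |

- **Blue jar:** it measured within about 1 mm of where it started.
- **Upright and clear:** the scene picture shows both copper jars standing upright. The gripper was well clear when I handed in.

**Checks that disagreed or failed:**
- **Wrist view:** with a jar in the grip, it differed from the measured arm position by 2–4 mm, and it put the lane mouth up to about 5 mm further along than the top view did. These are mostly near the calibration error and well inside the tolerances.
- **Scene-view numbers:** the colour areas of the two copper jars ran together there, so it gave no usable position for them and served only as a visual check. Its blue-jar position was also unusable, because the lid and body merged.
- **Top view just after release:** the arm blocked it, so I moved the arm aside and measured again.

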